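Line up the counter display: rail against both studs, tin against the rail

ROBOT

A 6-joint arm with a two-finger parallel gripper is mounted at the origin on the work surface. World frame = base frame: x ahead of the robot, y to its left, z up, the work surface at z = 0. Lengths are in m, angles in rad, forces in N, time in s.
With the tool pointing down it reaches from about 0.35 to 0.85 m from the base axis. Payload 8.1 kg.
Tool frame: the origin (TCP) lies at the very end of the fingers, on their centre line; the grasp point (between the pads) lies tcp_to_grasp behind it (tcp_to_grasp is the distance from the TCP to the grasp point, in m); z points along the fingers, y is the direction in which the jaws open and shut (so a half turn about z gives the same grasp; the last joint's range is limited). The gripper opens to 93 mm and grips with 3 to 60 N. Pads are 15 mm wide; open, the fingers measure 128 mm over their backs; the gripper's body (75 mm by 188 mm) begins 65 mm behind the grasp point.
Start: joints at [-1.295, 0.13, 1.488, -0, 1.523, -0.085], TCP at [0.212, -0.561, 0.219] pointing down, gripper open.
Joint ranges: [-2.96, 2.96], [-0.89, 2.26], [0.02, 2.5], [-1.34, 4.48], [0, 2.73], [-2.66, 2.66]. Speed limits (rad/s): [2.39, 2.39, 2.79, 3.14, 3.14, 3.14].

INTERFACE

Orientations are given as a unit quaternion [x, y, z, w].
In Python, from workcell import get_state, camera, hand_in, tcp_to_grasp gives the robot as it stands.
- The arm moves only by the tool servo_tool, never from a script. Its argument "deltas" is a list that holds one entry, the list of rows, each a list of 6 numbers: the shift along the tool's x, y, z in mm, then the turn, a rotation vector about the tool's x, y, z in rad. A call has 1 to 10 rows; each row is the pose to reach, as a shift and turn from the pose commanded when the call began, along the tool's axes at that moment; what a row does not reach only later rows make up. A row lasts 1/12 s, in which the tool goes at most 41.7 mm and 7.16 degrees, less where a joint would pass 70% of its speed; a pose out of reach is approached as far as the arm can. A call with a gripper value outside its range is refused whole. "jaw" is the opening in per cent of the stroke, from 0 (shut) to 100 (fully open), set as the call begins (left out, the last holds). The fingers move at their own pace and stop on an object; the grip force is fixed at half the most. Time passes only in rows, so rows that repeat a pose let the fingers close. It gives the time, the measured TCP pose, the force and the opening at its end, in the units of the state.
- get_state(): the state, without advancing time (a new reading comes with each control period).
- camera(name): name is "scene" or "top"; returns a dict with "image" (400x640x3 uint8, red, green, blue), "fx", "fy", "cx", "cy" (pixels), "k1" (the pictures are not rectified: a ray, as slopes to the right and down, at radius r is drawn at 1 + k1 r^2 times it, then the intrinsics apply), "T" (4x4, takes a point from camera to world coordinates). Camera axes: x right, y up, looking along -z (the intrinsics and any distortion apply to the point x, -y, -z); pixel columns grow to the right and rows downward; lengths in m; the calibration is good to about 2 mm. A picture is of the moment at which its call begins. There is no depth.
- hand_in(): hands the job in, once; it reports no verdict.
The state is a dict: "time_s": time; "q": joint angles; "dq": joint speeds; "effort": joint torques, N m; "tcp_pos": TCP position; "ee_rot": TCP orientation; "contact_force": force on the tool from outside, world axes, zero at the start; "torque": the same for the moment, N m; "opening": opening from 0.0 (shut) to 1.0 (fully open).
Only numpy, scipy, OpenCV 4.12 (cv2) and the standard library are available. Lean on these libraries where they do the work, as an engineer would, in place of code of your own. Each camera call takes 0.05 s, during which the arm holds its last target. There are 200 camera calls.

TASK

On the white display board, slide the aluminium rail (do not lift it) towards the two red-capped studs until its blue-striped edge touches both of them at once, and press it there for a moment so that you feel it bear on both, with roughly 8 N in all and never harder than 8 N on either stud. Then stand the yellow tin upright on the board, gently up against the back of the rail near its middle, with the rail still touching both studs, and let go. Leave everything else on the counter where it is.

Things in the scene. Friction and masses are not known exactly. Their poses are not given: they have to be found in the camera images.
- board: White display board, fixed, 260 x 340 mm and 12 mm thick; origin at the centre of its underside, z up, y along its long side, x towards the side with the studs. A blue price strip 26 mm high above the counter runs along its +x edge.
- slot_l: Left (board's +y) slot, a 64 x 20 mm dark steel inlay flush with the board's top; origin at its centre on the board's top, x along the slot. In it a red-capped steel stud, 16 mm in diameter and 30 mm high, is screwed fast, up to 18 mm before or behind the slot's centre along x: where exactly is not measured, so feel for it.
- slot_r: Right (board's -y) slot with its own stud, as the left one. The slots are placed anew each time, 150 to 210 mm apart, and each stud sits elsewhere in its slot, so the line through the studs may be askew to the board. The studs are rigid and do not give.
- rail_mid (a point): Centre of the loose aluminium rail, the straightedge: a straight box-section bar 280 mm long (its y axis), 25 mm wide (x) and 30 mm high (z), about 0.25 kg, lying flat on the board with nothing between it and the studs. Its +x side is the straight edge with the blue stripe on top and looks to the studs, its -x side is the back; black end caps.
- tin_mid (a point): Centre (half-way up) of the tin with yellow label and lid disc: an upright cylinder 60 mm in diameter, 70 mm high, about 0.25 kg, standing on the counter to the left or to the right of the board. A fixed shop scale (106 mm high) at the left edge of the counter and a cash register (135 mm high) at the right edge stand at least 80 mm clear of it.
- tin_green_mid (a point): Centre of the green-labelled tin of the same size, on the other side of the board; to be left alone.
- lighters: Black stand of lighters, 70 x 130 mm, 80 mm high, at the back of the counter; origin under its centre; leave alone.
- terminal: Grey card terminal, 170 x 80 mm, 30 mm high, lying at the back; origin under its centre; leave alone.
- calculator: Black calculator, 140 x 100 mm, 22 mm high, lying on the counter beyond the right tin; origin under its centre; leave alone.
- marker: Blue marker pen, 120 x 14 x 14 mm, lying on the counter to the left, beyond the left tin; origin under its centre; leave alone.
- gift_box: Blue gift carton, 85 x 170 mm, 150 mm high, standing at the back right; origin under its centre; leave alone.
- bottle: Green bottle, 60 mm in diameter, 200 mm high, back left; origin under its centre; leave alone.
- rail: The same rail as rail_mid: origin at the centre of its underside, same axes. It slides with ordinary friction (1 to 4 N, which comes off the push) and turns freely, so pushed at its back near the middle it meets one stud, swings and meets the other.
- tin: The same yellow tin as tin_mid: origin at the centre of its underside.

How it is judged:
By the outcome, as a careful person would: the job done as asked, in the order asked, and still so for the second after the job is handed in, with the robot touching nothing.
It also fails if it takes over 64 s, if anything falls off the work surface, if the arm or the gripper's body presses on something with over 40 N, if the wrist force passes 120 N, or if a joint passes its speed limit or range.

## Working session

There is one attempt and no reset: what is moved stays moved. The work goes in short steps, Python scripts to look and compute and a tool call to move; the robot and the scene stay as the last step left them, time stands still between calls to the robot, and variables do not carry over. Pictures are saved under pics/ and viewed, about 8 in all and at most 12, crops included, and the job is handed in when it is done.

Besides the shell and the picture viewer there is one more tool, called after "Emit:" as name([rows], argument=value, ...), one row to a line, values as JSON. servo_tool: Moves the arm, as the interface text tells. Its arguments: {"type":"object","properties":{"deltas":{"type":"array","items":{"type":"array","items":{"type":"array","items":{"type":"number"}}}},"jaw":{"type":"number"}},"required":["deltas"]}

```bash
mkdir -p pics; ls; python3 - <<'E'
from workcell import get_state, camera, tcp_to_grasp
import cv2
print(tcp_to_grasp)
s=get_state();print({k:(v if not hasattr(v,'__len__') else [round(float(x),3) for x in v]) for k,v in s.items()})
for n in ("scene","top"):
    c=camera(n);cv2.imwrite(f"pics/{n}0.png",c["image"][:,:,::-1]);print(n,c["fx"],c["fy"],c["cx"],c["cy"],c["k1"]);print(c["T"])
E
```

```text
pics
0.0188
{'time_s': 0.0, 'q': [-1.295, 0.131, 1.489, -0.0, 1.523, -0.085], 'dq': [0.002, -0.0, -0.0, 0.002, -0.001, -0.0], 'effort': [0.003, -55.985, -49.176, 0.077, 0.036, -0.0], 'tcp_pos': [0.212, -0.561, 0.218], 'ee_rot': [0.984, 0.179, -0.0, -0.001], 'contact_force': [0.03, 0.422, -0.322], 'torque': [-0.017, 0.04, -0.006], 'opening': 0.9970927683501363}
scene 377.11415556636734 377.11415556636734 321.0836461950151 204.4141421808352 -0.05273839846310558
[[-0.86703774 -0.26167405  0.42399558  1.06472689]
 [ 0.49790814 -0.48622704  0.71810218  0.79409468]
 [ 0.01824941  0.83373254  0.55186684  0.64230166]
 [ 0.          0.          0.          1.        ]]
top 365.36954326967316 365.36954326967316 322.8983352420242 198.18290784338078 -0.056405489174969965
[[-0.0065634   0.98727253 -0.15890206  0.47915148]
 [-0.9999247  -0.00812745 -0.00919499 -0.01953977]
 [-0.01036943  0.15882974  0.98725153  0.88281892]
 [ 0.          0.          0.          1.        ]]
```

View pics/top0.png

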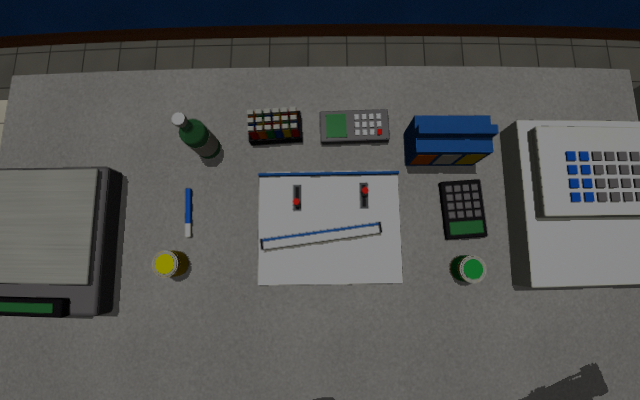

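View pics/scene0.png

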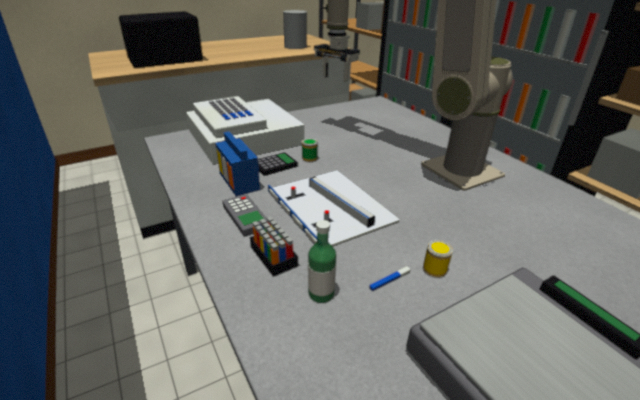

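The top view shows the board at about (258–400, 175–285) and the rail running from (262,245) to (382,228). The studs are at about (297,202) and (365,190), and the yellow tin is at the left, near (168,264). I'll enlarge it to measure.

```bash
cat > h.py <<'E'
import numpy as np, cv2
from workcell import get_state, camera, tcp_to_grasp
def ray(c,u,v):
    K=np.array([[c["fx"],0,c["cx"]],[0,c["fy"],c["cy"]],[0,0,1.]])
    p=cv2.undistortPoints(np.array([[[u,v]]],float),K,np.array([c["k1"],0,0,0,0.]))[0,0]
    T=np.array(c["T"]); return T[:3,3],T[:3,:3]@np.array([p[0],-p[1],-1])
def at(c,u,v,z):
    o,d=ray(c,u,v); return o+d*(z-o[2])/d[2]
def proj(c,P):
    T=np.array(c["T"]); q=T[:3,:3].T@(np.asarray(P,float)-T[:3,3]); a,b=q[0]/-q[2],-q[1]/-q[2]
    f=1+c["k1"]*(a*a+b*b); return c["cx"]+c["fx"]*a*f, c["cy"]+c["fy"]*b*f
def crop(c,x0,y0,w,h,s,fn):
    cv2.imwrite(fn,cv2.resize(c["image"][y0:y0+h,x0:x0+w,::-1],None,fx=s,fy=s,interpolation=cv2.INTER_CUBIC))
E
python3 - <<'E'
from h import *
c=camera("top"); crop(c,250,165,160,120,5,"pics/t1.png"); crop(c,145,235,60,60,8,"pics/t2.png")
E
```

```text
(no output)
```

View pics/t1.png

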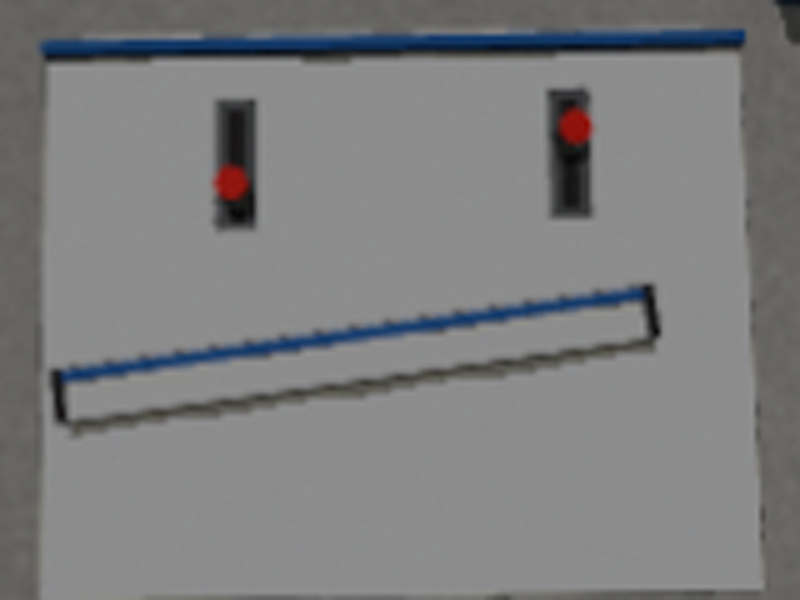

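View pics/t2.png

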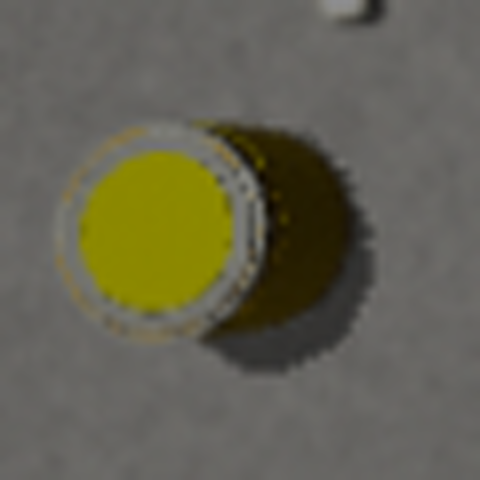

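```bash
python3 - <<'E'
from h import *
c=camera("top")
C=lambda p,x0,y0,s,z: at(c,x0+(p[0]+.5)/s-.5+.0,y0+(p[1]+.5)/s-.5,z)
g={}
for n,p,z in [("eL",(54,373),.042),("eR",(648,288),.042),("bL",(65,422),.042),("bR",(657,338),.042),("studL",(232,183),.042),("studR",(574,126),.042),("slL",(236,164),.012),("slR",(570,153),.012),("bdBL",(40,598),.012),("bdBR",(764,592),.012),("stripL",(42,46),.026),("stripR",(745,37),.026)]:
    g[n]=C(p,250,165,5,z);print(n,g[n].round(4))
t=C((160,232),145,235,8,.07);print("tin",t.round(4))
print("rail mid",np.mean([g[k] for k in("eL","eR","bL","bR")],0), "len",np.linalg.norm(g["eL"]-g["eR"]))
for a,b in(("eR","eL"),("bR","bL"),("studR","studL"),("slR","slL"),("stripR","stripL")):
    d=g[b]-g[a];print(a,b,np.degrees(np.arctan2(d[1],d[0]))-90,np.linalg.norm(d))
s=camera("scene");
# refine: scene view projections
for n in ("eL","eR","studL","studR"): print(n,np.round(proj(s,g[n]),1))
print("tin",proj(s,t))
crop(s,255,165,150,100,5,"pics/s1.png")
E
```

```text
eL [0.5202 0.1326 0.042 ]
eR [ 0.5573 -0.1412  0.042 ]
bL [0.4978 0.1271 0.042 ]
bR [ 0.5342 -0.1447  0.042 ]
studL [0.6079 0.051  0.042 ]
studR [ 0.6335 -0.1089  0.042 ]
slL [0.6217 0.0517 0.012 ]
slR [ 0.6258 -0.1098  0.012 ]
bdBL [0.4166 0.1428 0.012 ]
bdBR [ 0.4172 -0.1958  0.012 ]
stripL [0.6779 0.1445 0.026 ]
stripR [ 0.6793 -0.194   0.026 ]
tin [0.4654 0.3417 0.07  ]
rail mid [ 0.52736786 -0.0065299   0.042     ] len 0.27632292108110845
eR eL 7.726890829460984 0.27632292108110845
bR bL 7.6427246666291495 0.27423549777149936
studR studL 9.116450482216536 0.16196750527325882
slR slL 1.4381156969287758 0.1615268225944604
stripR stripL 0.2441928399742892 0.3385023092449654
eL [369.  217.6]
eR [309.7 177.5]
studL [326.5 211.4]
studR [293.  187.7]
tin (np.float64(440.05672269762994), np.float64(246.45776647695993))
```

View pics/s1.png

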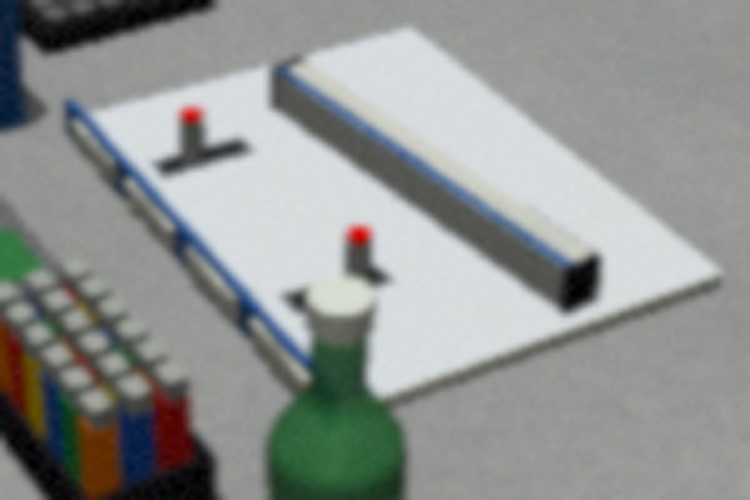

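Both views agree to within a pixel: the rail is turned about 7.7° and the stud line about 9.1°. The gap is about 67 mm at the left stud and 71 mm at the right. I'll push with the 15 mm wide back of the closed fingers, with tool y along the push direction.

```bash
cat >> h.py <<'E'
from scipy.spatial.transform import Rotation as R
def go(x,y,z,yaw):
    """tool delta (mm, rad) from the measured pose to TCP x,y,z, pointing down, tool x at yaw deg"""
    s=get_state(); r=R.from_quat(s["ee_rot"]); w=np.radians(yaw)
    t=R.from_matrix(np.array([[np.cos(w),np.sin(w),0],[np.sin(w),-np.cos(w),0],[0,0,-1]]))
    print("delta",np.round(r.inv().apply(np.array([x,y,z])-s["tcp_pos"])*1e3,1),np.round((r.inv()*t).as_rotvec(),3),
      "| t",round(s["time_s"],2),"q",np.round(s["q"],2),"F",np.round(s["contact_force"],2))
E
python3 -c "
from h import *
go(.480,-.013,.15,99.1)"
```

```text
delta [ 444.5 -418.1   68.5] [-1.000e-03 -1.000e-03 -1.369e+00] | t 0.25 q [-1.3   0.13  1.49 -0.    1.52 -0.09] F [0.32 0.25 0.53]
```

Emit:
servo_tool([
  [[444.5,-418,68.5,0,0,-1.369],[444.5,-418,68.5,0,0,-1.369],[444.5,-418,68.5,0,0,-1.369],[444.5,-418,68.5,0,0,-1.369],[444.5,-418,68.5,0,0,-1.369],[444.5,-418,68.5,0,0,-1.369],[444.5,-418,68.5,0,0,-1.369],[444.5,-418,68.5,0,0,-1.369],[444.5,-418,68.5,0,0,-1.369],[444.5,-418,68.5,0,0,-1.369]],
], jaw=0)

```text
time_s: 1.08
tcp_pos: [0.3943, -0.1876, 0.1721]
ee_rot: [0.691, 0.723, 0.0, 0.0]
contact_force: [1.5, -0.8, -0.8]
opening: 0.334
```

```bash
python3 -c "
from h import *
go(.480,-.013,.15,99.1)"
```

```text
delta [170.5  93.6  22.1] [ 0.001  0.    -0.113] | t 1.08 q [-0.56 -0.3   1.98  0.    1.46 -0.61] F [ 1.48 -0.81 -0.78]
```

Emit:
servo_tool([
  [[150,80,20,0,0,-0.08],[150,80,20,0,0,-0.08],[150,80,20,0,0,-0.08],[150,80,20,0,0,-0.08],[150,80,20,0,0,-0.08],[150,80,20,0,0,-0.08],[150,80,20,0,0,-0.08]],
])

```text
time_s: 1.67
tcp_pos: [0.4676, -0.0364, 0.152]
ee_rot: [0.663, 0.749, -0.0, -0.0]
contact_force: [-0.2, -0.4, 0.4]
opening: 0.007
```

```bash
python3 -c "
from h import *
go(.480,-.013,.026,99.1)"
```

```text
delta [ 21.7  15.2 126. ] [-0.001  0.    -0.037] | t 1.67 q [-0.19 -0.19  1.92 -0.    1.41 -0.31] F [-0.23 -0.35  0.36]
```

Emit:
servo_tool([
  [[21.7,15,60,0,0,-0.037],[21.7,15,90,0,0,-0.037],[21.7,15,110,0,0,-0.037],[21.7,15,124,0,0,-0.037],[21.7,15,126,0,0,-0.037],[21.7,15,126,0,0,-0.037]],
])

```text
time_s: 2.17
tcp_pos: [0.4791, -0.0145, 0.0256]
ee_rot: [0.65, 0.76, -0.001, -0.001]
contact_force: [0.4, -0.4, 1.4]
opening: 0.003
```

```bash
python3 -c "
from h import *
go(.480,-.013,.026,99.1);go(.49,-.0115,.026,99.1)"
```

```text
delta [ 1.3  1.1 -0.4] [-0.002 -0.    -0.004] | t 2.17 q [-0.14 -0.    2.   -0.    1.15 -0.29] F [ 0.4  -0.38  1.39]
delta [ 1.2 11.2 -0.4] [-0.002 -0.    -0.004] | t 2.17 q [-0.14 -0.    2.   -0.    1.15 -0.29] F [ 0.4  -0.38  1.39]
```

Emit:
servo_tool([
  [[1,5,0,0,0,0],[1,10,0,0,0,0],[1,13,0,0,0,0],[1,16,0,0,0,0],[1,19,0,0,0,0],[1,22,0,0,0,0],[1,25,0,0,0,0],[1,28,0,0,0,0],[1,31,0,0,0,0],[1,34,0,0,0,0]],
])

```text
time_s: 3.0
tcp_pos: [0.5135, -0.0067, 0.026]
ee_rot: [0.649, 0.76, -0.0, -0.0]
contact_force: [-3.5, -0.3, 2.2]
opening: 0.009
```

Emit:
servo_tool([
  [[0,3,0,0,0,0],[0,6,0,0,0,0],[0,9,0,0,0,0],[0,12,0,0,0,0],[0,15,0,0,0,0],[0,18,0,0,0,0],[0,21,0,0,0,0],[0,24,0,0,0,0],[0,27,0,0,0,0],[0,30,0,0,0,0]],
])

```text
time_s: 3.83
tcp_pos: [0.5435, -0.002, 0.0261]
ee_rot: [0.649, 0.76, -0.0, -0.0]
contact_force: [-3.7, -0.6, 2.7]
opening: 0.003
```

```bash
python3 - <<'E'
from h import *
go(.56,.0,.026,99.1)
c=camera("top"); crop(c,250,165,160,120,5,"pics/t3.png")
E
```

```text
delta [-0.6 16.6  0.1] [-0.    -0.    -0.002] | t 3.83 q [-0.1   0.16  1.82  0.    1.16 -0.26] F [-3.66 -0.57  2.65]
```

View pics/t3.png

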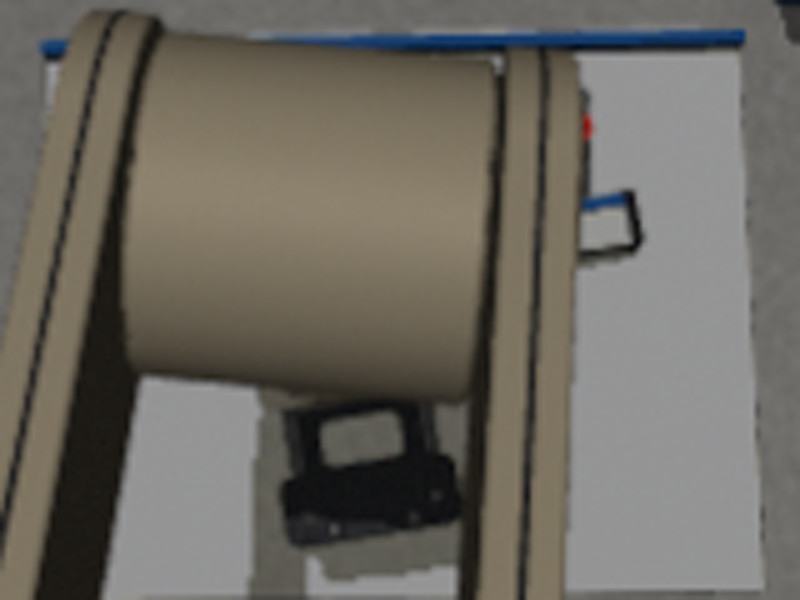

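Emit:
servo_tool([
  [[0,3,0,0,0,0],[0,6,0,0,0,0],[0,9,0,0,0,0],[0,12,0,0,0,0],[0,14,0,0,0,0],[0,9,0,0,0,0],[-10,7,0,0,0,0],[-30,7,0,0,0,0],[-30,7,0,0,0,0],[-30,7,0,0,0,0]],
])

```text
time_s: 4.72
tcp_pos: [0.5549, -0.0317, 0.0263]
ee_rot: [0.65, 0.76, 0.0, 0.0]
contact_force: [0.9, 0.4, 1.0]
opening: 0.004
```

```bash
python3 - <<'E'
from h import *
go(.56,.0,.026,99.1)
for i in range(4): 
  camera("top"); print(np.round(get_state()["contact_force"],2))
E
```

```text
delta [30.5  9.9  0.3] [ 0.001  0.    -0.004] | t 4.72 q [-0.15  0.19  1.79  0.    1.16 -0.3 ] F [0.91 0.37 1.04]
[-0.48 -0.29 -0.02]
[-0.48  0.12 -0.72]
[-0.04  0.44  0.34]
[-0.37  0.13 -0.14]
```

Emit:
servo_tool([
  [[0,3,0,0,0,0],[0,5,0,0,0,0],[0,6,0,0,0,0],[0,7,0,0,0,0],[0,8,0,0,0,0],[0,9,0,0,0,0],[0,10,0,0,0,0]],
])

```text
time_s: 5.5
tcp_pos: [0.5646, -0.029, 0.026]
ee_rot: [0.649, 0.76, -0.0, -0.0]
contact_force: [-2.8, -0.2, 1.7]
opening: 0.003
```

Emit:
servo_tool([
  [[0,0.5,0,0,0,0],[0,1,0,0,0,0],[0,1.5,0,0,0,0],[0,2,0,0,0,0],[0,2.5,0,0,0,0]],
])

```text
time_s: 5.92
tcp_pos: [0.5672, -0.0287, 0.0262]
ee_rot: [0.65, 0.76, -0.0, 0.0]
contact_force: [-3.0, -0.9, 1.3]
opening: 0.003
```

Emit:
servo_tool([
  [[0,0.5,0,0,0,0],[0,1,0,0,0,0],[0,1.5,0,0,0,0],[0,2,0,0,0,0]],
])

```text
time_s: 6.25
tcp_pos: [0.5692, -0.0283, 0.0262]
ee_rot: [0.649, 0.76, -0.0, -0.0]
contact_force: [-3.3, -0.1, 2.3]
opening: 0.003
```

```bash
python3 - <<'E'
from h import *
go(.6,-.03,.026,99.1)
c=camera("scene"); crop(c,255,165,120,80,6,"pics/s2.png")
E
```

```text
delta [-6.5 30.2  0.2] [-0.     0.    -0.002] | t 6.25 q [-0.14  0.23  1.75 -0.    1.17 -0.3 ] F [-3.25 -0.12  2.34]
```

View pics/s2.png

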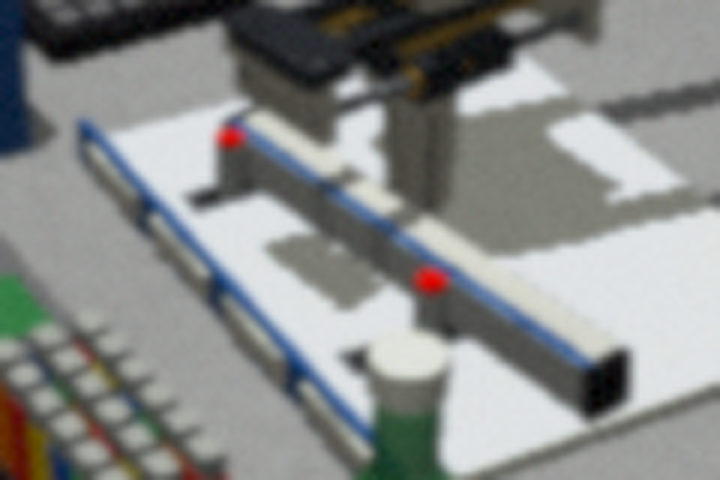

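```bash
python3 - <<'E'
from h import *
c=camera("scene")
n=np.array([.987,.158,0]);y=np.array([-.158,.987,0])
P=np.array(get_state()["tcp_pos"])
for nm,q in [("tcp",P),("tcp up60",P+[0,0,.06]),("front",P+.0175*n),("front up16",P+.0175*n+[0,0,.016]),("back",P-.0175*n),("+y60 up60",P+.06*y+[0,0,.06]),("-y60 up60",P-.06*y+[0,0,.06])]:
    u,v=proj(c,q);print(nm,round((u-255)*6),round((v-165)*6))
crop(c,255,100,120,100,6,"pics/s3.png")
E
```

```text
tcp 414 205
tcp up60 417 102
front 387 217
front up16 388 189
back 441 194
+y60 up60 497 153
-y60 up60 342 55
```

View pics/s3.png

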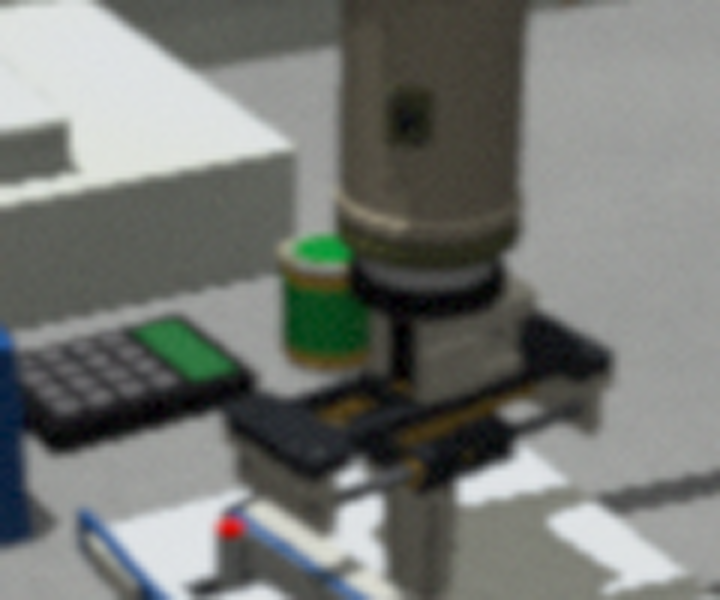

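Emit:
servo_tool([
  [[0,0.3,0,0,0,0],[0,0.6,0,0,0,0],[0,0.9,0,0,0,0],[0,1.2,0,0,0,0]],
])

```text
time_s: 6.68
tcp_pos: [0.5704, -0.0281, 0.0262]
ee_rot: [0.649, 0.76, 0.0, 0.0]
contact_force: [-3.1, -1.2, 2.0]
opening: 0.004
```

Emit:
servo_tool([
  [[0,0.3,0,0,0,0],[0,0.6,0,0,0,0],[0,0.9,0,0,0,0]],
])

```text
time_s: 6.93
tcp_pos: [0.571, -0.028, 0.0259]
ee_rot: [0.649, 0.76, -0.0, -0.0]
contact_force: [-3.2, -0.6, 0.4]
opening: 0.002
```

Emit:
servo_tool([
  [[0,0.3,0,0,0,0],[0,0.6,0,0,0,0],[0,0.9,0,0,0,0]],
])

```text
time_s: 7.18
tcp_pos: [0.5719, -0.0277, 0.0259]
ee_rot: [0.649, 0.76, -0.0, -0.0]
contact_force: [-3.3, 0.9, 0.7]
opening: 0.004
```

Emit:
servo_tool([
  [[0,0.3,0,0,0,0],[0,0.6,0,0,0,0],[0,0.9,0,0,0,0]],
])

```text
time_s: 7.43
tcp_pos: [0.5723, -0.0276, 0.0259]
ee_rot: [0.649, 0.76, -0.0, -0.001]
contact_force: [-8.2, 0.7, 1.9]
opening: 0.006
```

Emit:
servo_tool([
  [[0,0.3,0,0,0,0],[0,0.6,0,0,0,0],[0,0.9,0,0,0,0]],
])

```text
time_s: 7.68
tcp_pos: [0.5724, -0.0275, 0.0257]
ee_rot: [0.649, 0.76, -0.001, -0.001]
contact_force: [-10.4, -0.3, 4.5]
opening: 0.005
```

Emit:
servo_tool([
  [[0,0.3,0,0,0,0],[0,0.6,0,0,0,0],[0,0.9,0,0,0,0]],
])

```text
time_s: 7.93
tcp_pos: [0.5724, -0.0275, 0.0255]
ee_rot: [0.649, 0.76, -0.002, -0.002]
contact_force: [-14.0, -1.2, 6.2]
opening: 0.002
```

Emit:
servo_tool([
  [[0,-0.3,0,0,0,0],[0,-0.6,0,0,0,0],[0,-0.6,0,0,0,0],[0,-0.6,0,0,0,0]],
])

```text
time_s: 8.27
tcp_pos: [0.5724, -0.0276, 0.0255]
ee_rot: [0.649, 0.76, -0.001, -0.001]
contact_force: [-9.3, -0.1, 3.9]
opening: 0.005
```

Emit:
servo_tool([
  [[0,0,0,0,0,0],[0,0,0,0,0,0],[0,0,0,0,0,0],[0,0,0,0,0,0]],
])

```text
time_s: 8.6
tcp_pos: [0.5724, -0.0275, 0.0255]
ee_rot: [0.649, 0.76, -0.001, -0.001]
contact_force: [-10.0, -0.2, 4.2]
opening: 0.004
```

Emit:
servo_tool([
  [[0,0.2,0,0,0,0],[0,0.3,0,0,0,0],[0,0.3,0,0,0,0],[0,0.3,0,0,0,0],[0,0.3,0,0,0,0],[0,0.3,0,0,0,0]],
])

```text
time_s: 9.1
tcp_pos: [0.5724, -0.0275, 0.0255]
ee_rot: [0.649, 0.76, -0.001, -0.002]
contact_force: [-11.0, -0.5, 4.3]
opening: 0.006
```

```bash
python3 - <<'E'
from h import *
for i in range(4): 
  camera("top"); print(np.round(get_state()["contact_force"],2))
E
```

```text
[-11.16  -0.17   4.21]
[-11.62  -1.5    5.04]
[-11.04  -0.34   4.96]
[-11.56  -0.17   4.68]
```

Emit:
servo_tool([
  [[0,-1,0,0,0,0],[0,-2,0,0,0,0],[0,-4,0,0,0,0],[0,-8,0,0,0,0],[0,-16,0,0,0,0],[0,-24,-20,0,0,0],[0,-24,-60,0,0,0],[0,-24,-100,0,0,0],[0,-24,-120,0,0,0],[0,-24,-120,0,0,0]],
])

```text
time_s: 10.13
tcp_pos: [0.5545, -0.032, 0.1534]
ee_rot: [0.649, 0.76, 0.003, 0.005]
contact_force: [0.1, -0.8, 0.9]
opening: 0.002
```

```bash
python3 - <<'E'
from h import *
go(.4654,.3417,.15,9.1)
E
```

```text
delta [383.  -29.7   1.7] [ 0.011 -0.006  1.569] | t 10.13 q [-0.15  0.04  1.71  0.    1.39 -0.31] F [ 0.11 -0.79  0.88]
```

Emit:
servo_tool([
  [[383,-30,0,0,0,1.569],[383,-30,0,0,0,1.569],[383,-30,0,0,0,1.569],[383,-30,0,0,0,1.569],[383,-30,0,0,0,1.569],[383,-30,0,0,0,1.569],[383,-30,0,0,0,1.569],[383,-30,0,0,0,1.569],[383,-30,0,0,0,1.569],[383,-30,0,0,0,1.569]],
], jaw=100)

```text
time_s: 10.97
tcp_pos: [0.4613, 0.3398, 0.1457]
ee_rot: [0.958, 0.287, 0.0, 0.0]
contact_force: [-0.4, -0.1, 0.9]
opening: 0.671
```

```bash
python3 - <<'E'
from h import *
go(.4654,.3417,.15,9.1)
c=camera("top"); crop(c,250,165,160,120,5,"pics/t4.png"); print(np.round(at(c,180,120,.2),3))
E
```

```text
delta [ 4.5  0.7 -4.3] [ 0.    -0.     0.423] | t 10.97 q [ 0.55  0.1   1.65 -0.    1.39  1.53] F [-0.36 -0.06  0.88]
[0.749 0.271 0.2  ]
```

View pics/t4.png

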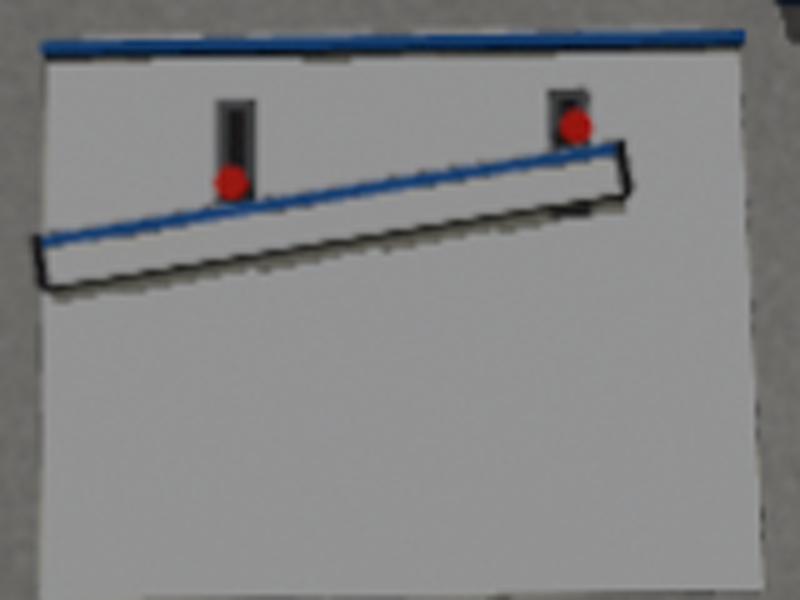

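The rail edge touches both red caps at (232,183) and (574,126). Its corners are now at about (38,241), (617,147), (44,290) and (629,196).

```bash
python3 - <<'E'
from h import *
c=camera("top")
C=lambda p,z=.042: at(c,250+(p[0]+.5)/5-.5,165+(p[1]+.5)/5-.5,z)
eL,eR,bL,bR,sL,sR=[C(p) for p in((38,241),(617,147),(44,290),(629,196),(232,183),(574,126))]
y=(eL-eR)/np.linalg.norm(eL-eR); n=np.array([y[1],-y[0],0]); m=(eL+eR+bL+bR)/4
print("rail mid",m,"ang",np.degrees(np.arctan2(n[1],n[0])),"gaps",(sL-eL)@n,(sR-eL)@n,"len,width",np.linalg.norm(eL-eR),(eL-bL)@n,(eR-bR)@n)
P=np.array([.5724,-.0275,.042])+.030*n; print("finger-based centre-line offset",(P-m)@n, "studs-based",(sL-m)@n-20.5e-3)
E
```

```text
rail mid [0.59086271 0.00421301 0.042     ] ang 8.860384100894487 gaps 0.012340627168875334 0.013064490169831775 len,width 0.2732583243841568 0.023093136606828116 0.023639192258997885
finger-based centre-line offset 0.006872945024550352 studs-based 0.0035237093853318045
```

Emit:
servo_tool([
  [[4.5,0.7,0,0,0,0.423],[4.5,0.7,0,0,0,0.423],[4.5,0.7,0,0,0,0.423],[4.5,0.7,0,0,0,0.423],[4.5,0.7,0,0,0,0.423],[4.5,0.7,0,0,0,0.423]],
])

```text
time_s: 11.57
tcp_pos: [0.4664, 0.3396, 0.1457]
ee_rot: [0.997, 0.083, -0.0, 0.0]
contact_force: [0.3, 0.0, 0.3]
opening: 1.0
```

```bash
python3 - <<'E'
from h import *
go(.4654,.3417,.034,9.1)
c=camera("scene"); crop(c,350,130,150,150,4,"pics/s4.png")
E
```

```text
delta [ -0.6  -2.2 111.7] [0.    0.    0.008] | t 11.57 q [ 0.54  0.11  1.64 -0.    1.39  1.94] F [0.28 0.01 0.27]
```

View pics/s4.png

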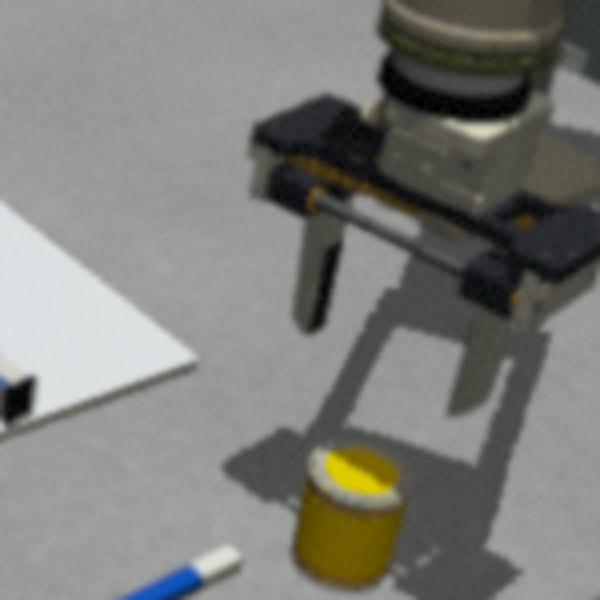

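Emit:
servo_tool([
  [[1,-3.5,40,0,0,0.008],[1,-3.5,70,0,0,0.008],[1,-3.5,95,0,0,0.008],[1,-3.5,108,0,0,0.008],[1,-3.5,112,0,0,0.008],[1,-3.5,112,0,0,0.008]],
])

```text
time_s: 12.12
tcp_pos: [0.4663, 0.3435, 0.0334]
ee_rot: [0.997, 0.078, -0.001, 0.0]
contact_force: [0.8, 0.7, 0.5]
opening: 1.001
```

Emit:
servo_tool([
  [[0,0,0,0,0,0],[0,0,0,0,0,0],[0,0,0,0,0,0],[0,0,0,0,0,0],[0,0,0,0,0,0],[0,0,0,0,0,0],[0,0,0,0,0,0],[0,0,0,0,0,0]],
], jaw=0)

```text
time_s: 12.78
tcp_pos: [0.4675, 0.3438, 0.035]
ee_rot: [0.997, 0.078, 0.001, 0.0]
contact_force: [-0.4, -3.6, 6.3]
opening: 0.643
```

Emit:
servo_tool([
  [[0,0,-5,0,0,0],[0,0,-20,0,0,0],[0,0,-40,0,0,0],[0,0,-65,0,0,0],[0,0,-80,0,0,0],[0,0,-80,0,0,0],[0,0,-80,0,0,0]],
])

```text
time_s: 13.37
tcp_pos: [0.4672, 0.3444, 0.1146]
ee_rot: [0.997, 0.078, 0.001, -0.0]
contact_force: [-1.2, 0.2, -4.7]
opening: 0.641
```

```bash
python3 - <<'E'
from h import *
go(.5407,-.0035,.115,9)
E
```

```text
delta [ 18.4 355.1  -0.7] [-0.001 -0.001 -0.001] | t 13.37 q [0.55 0.15 1.66 0.   1.33 1.96] F [-1.17  0.18 -4.72]
```

Emit:
servo_tool([
  [[1,15,0,0,0,0],[2,40,0,0,0,0],[4,75,0,0,0,0],[6,110,0,0,0,0],[8,145,0,0,0,0],[9,180,0,0,0,0],[11,215,0,0,0,0],[13,250,0,0,0,0],[15,285,0,0,0,0],[16,315,0,0,0,0]],
])

```text
time_s: 14.2
tcp_pos: [0.5302, 0.0324, 0.1119]
ee_rot: [0.997, 0.078, -0.002, 0.0]
contact_force: [0.5, 0.8, -2.9]
opening: 0.64
```

Emit:
servo_tool([
  [[1,20,0,0,0,0],[2,33,0,0,0,0],[2,40,0,0,0,0],[2,40,0,0,0,0],[2,40,0,0,0,0]],
])

```text
time_s: 14.62
tcp_pos: [0.5393, -0.0033, 0.1134]
ee_rot: [0.997, 0.078, -0.001, -0.0]
contact_force: [-0.2, 0.6, -1.9]
opening: 0.642
```

```bash
python3 - <<'E'
from h import *
go(.5407,-.0035,.052,9)
for i in range(3): 
  camera("top"); print(np.round(get_state()["contact_force"],2))
E
```

```text
delta [ 1.5  0.5 61.4] [-0.001  0.001 -0.001] | t 14.62 q [-0.1   0.04  1.78  0.    1.32  1.31] F [-0.24  0.55 -1.87]
[ 0.09  0.89 -2.4 ]
[ 0.05  0.54 -3.01]
[ 0.54  0.14 -2.48]
```

Emit:
servo_tool([
  [[0,0,15,0,0,0],[0,0,32,0,0,0],[0,0,46,0,0,0],[0,0,56,0,0,0],[0,0,61,0,0,0],[0,0,61,0,0,0],[0,0,61,0,0,0]],
])

```text
time_s: 15.35
tcp_pos: [0.54, -0.0036, 0.0535]
ee_rot: [0.997, 0.078, 0.0, -0.0]
contact_force: [0.9, 0.1, -3.0]
opening: 0.642
```

```bash
python3 - <<'E'
from h import *
go(.5407,-.0035,.047,9)
c=camera("scene"); crop(c,280,140,130,100,6,"pics/s5.png")
E
```

```text
delta [0.7 0.1 6.5] [-0. -0. -0.] | t 15.35 q [-0.1   0.11  1.82  0.    1.21  1.31] F [ 0.93  0.05 -3.  ]
```

View pics/s5.png

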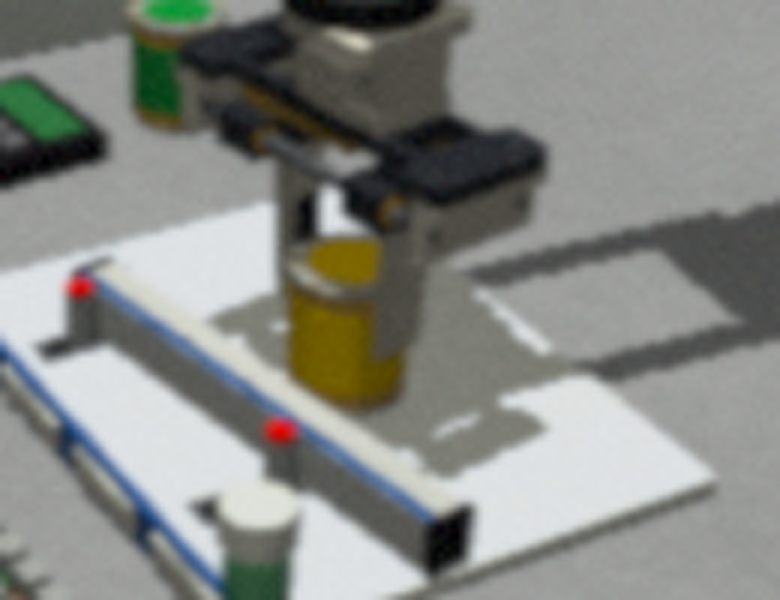

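The tin is upright and held just above the board, behind the middle of the rail with a small gap. Lowering it now.

Emit:
servo_tool([
  [[0,0,2,0,0,0],[0,0,4,0,0,0],[0,0,5,0,0,0],[0,0,5,0,0,0]],
])

```text
time_s: 15.73
tcp_pos: [0.5399, -0.0039, 0.0481]
ee_rot: [0.997, 0.078, -0.0, -0.0]
contact_force: [1.1, 0.1, -3.4]
opening: 0.64
```

Emit:
servo_tool([
  [[0,0,0.5,0,0,0],[0,0,1,0,0,0],[0,0,1,0,0,0]],
])

```text
time_s: 15.98
tcp_pos: [0.5399, -0.0039, 0.0471]
ee_rot: [0.997, 0.078, -0.0, -0.0]
contact_force: [0.4, 0.3, -3.2]
opening: 0.64
```

Emit:
servo_tool([
  [[2,0,0,0,0,0],[4,0,0,0,0,0],[6,0,0,0,0,0],[7,0,0,0,0,0],[7,0,0,0,0,0]],
])

```text
time_s: 16.4
tcp_pos: [0.5472, -0.0028, 0.0472]
ee_rot: [0.997, 0.078, 0.0, 0.0]
contact_force: [0.6, -0.9, -2.7]
opening: 0.638
```

Emit:
servo_tool([
  [[0.4,0,0,0,0,0],[0.8,0,0,0,0,0],[1.2,0,0,0,0,0],[1.2,0,0,0,0,0]],
])

```text
time_s: 16.73
tcp_pos: [0.548, -0.0026, 0.0472]
ee_rot: [0.997, 0.078, 0.0, -0.0]
contact_force: [-0.4, 0.1, -3.7]
opening: 0.641
```

Emit:
servo_tool([
  [[1,0,0,0,0,0],[2,0,0,0,0,0],[3,0,0,0,0,0],[3,0,0,0,0,0]],
])

```text
time_s: 17.07
tcp_pos: [0.5512, -0.0021, 0.0472]
ee_rot: [0.997, 0.078, 0.0, 0.0]
contact_force: [-0.5, 0.4, -2.4]
opening: 0.644
```

Emit:
servo_tool([
  [[0.4,0,0,0,0,0],[0.8,0,0,0,0,0],[0.8,0,0,0,0,0]],
])

```text
time_s: 17.32
tcp_pos: [0.5518, -0.002, 0.0472]
ee_rot: [0.997, 0.078, 0.0, -0.0]
contact_force: [0.0, -0.1, -2.5]
opening: 0.641
```

Emit:
servo_tool([
  [[0.4,0,0,0,0,0],[0.8,0,0,0,0,0],[1.2,0,0,0,0,0],[1.2,0,0,0,0,0]],
])

```text
time_s: 17.65
tcp_pos: [0.553, -0.0018, 0.0472]
ee_rot: [0.997, 0.078, 0.0, -0.0]
contact_force: [1.0, -0.6, -3.2]
opening: 0.637
```

Emit:
servo_tool([
  [[0.4,0,0,0,0,0],[0.8,0,0,0,0,0],[0.8,0,0,0,0,0]],
])

```text
time_s: 17.9
tcp_pos: [0.5538, -0.0017, 0.0472]
ee_rot: [0.997, 0.078, 0.0, -0.0]
contact_force: [0.4, -0.4, -2.7]
opening: 0.641
```

Emit:
servo_tool([
  [[0.4,0,0,0,0,0],[0.7,0,0,0,0,0],[0.7,0,0,0,0,0]],
])

```text
time_s: 18.15
tcp_pos: [0.5542, -0.0017, 0.0471]
ee_rot: [0.997, 0.078, -0.0, 0.0]
contact_force: [-0.8, 0.5, -2.2]
opening: 0.643
```

Emit:
servo_tool([
  [[0.4,0,0,0,0,0],[0.7,0,0,0,0,0],[0.7,0,0,0,0,0]],
])

```text
time_s: 18.4
tcp_pos: [0.5549, -0.0015, 0.0471]
ee_rot: [0.997, 0.078, -0.0, -0.0]
contact_force: [-2.6, -1.7, -0.5]
opening: 0.64
```

Emit:
servo_tool([
  [[-0.7,0,0,0,0,0],[-0.7,0,0.4,0,0,0],[-0.7,0,0.8,0,0,0],[-0.7,0,0.8,0,0,0]],
])

```text
time_s: 18.73
tcp_pos: [0.5548, -0.0016, 0.047]
ee_rot: [0.997, 0.078, 0.0, 0.0]
contact_force: [-4.2, 0.5, 4.6]
opening: 0.644
```

```bash
python3 - <<'E'
from h import *
f=[]
for i in range(5): camera("top"); f.append(get_state()["contact_force"])
print(np.round(np.mean(f,0),2),np.round(get_state()["tcp_pos"],4))
E
```

```text
[-3.96  0.76  5.59] [ 0.5548 -0.0016  0.047 ]
```

Emit:
servo_tool([
  [[0,0,-0.4,0,0,0],[0,0,-0.7,0,0,0],[0,0,-0.7,0,0,0]],
])

```text
time_s: 19.23
tcp_pos: [0.5547, -0.0016, 0.0471]
ee_rot: [0.997, 0.078, 0.0, 0.0]
contact_force: [-0.6, 0.2, -0.9]
opening: 0.641
```

```bash
python3 - <<'E'
from h import *
f=[]
for i in range(5): camera("top"); f.append(get_state()["contact_force"])
print(np.round(np.mean(f,0),2),np.round(get_state()["tcp_pos"],4))
E
```

```text
[ 0.34  0.17 -1.11] [ 0.5546 -0.0016  0.047 ]
```

Emit:
servo_tool([
  [[0.4,0,0,0,0,0],[0.8,0,0,0,0,0],[0.8,0,0,0,0,0]],
])

```text
time_s: 19.73
tcp_pos: [0.5549, -0.0016, 0.0471]
ee_rot: [0.997, 0.078, -0.0, 0.0]
contact_force: [-2.8, -0.3, 3.2]
opening: 0.642
```

```bash
cat > f.py <<'E'
from h import *
f=[]
for i in range(5): camera("top"); f.append(get_state()["contact_force"])
print(np.round(np.mean(f,0),2),np.round(get_state()["tcp_pos"],4))
E
python3 f.py
```

```text
[-3.83 -0.42  2.82] [ 0.555  -0.0016  0.0471]
```

Emit:
servo_tool([
  [[0,0,-0.5,0,0,0],[0,0,-0.8,0,0,0],[0,0,-0.8,0,0,0]],
])

```text
time_s: 20.23
tcp_pos: [0.5549, -0.0015, 0.0473]
ee_rot: [0.997, 0.078, -0.0, -0.0]
contact_force: [-0.9, -0.4, -4.0]
opening: 0.643
```

```bash
python3 f.py
```

```text
[-1.17 -0.15 -3.47] [ 0.555  -0.0014  0.0476]
```

Emit:
servo_tool([
  [[0.3,0,0,0,0,0],[0.5,0,0,0,0,0],[0.5,0,0,0,0,0]],
])

```text
time_s: 20.73
tcp_pos: [0.5552, -0.0014, 0.0476]
ee_rot: [0.997, 0.078, -0.001, -0.0]
contact_force: [-3.2, 0.5, -3.0]
opening: 0.64
```

```bash
python3 f.py
```

```text
[-4.67 -0.39 -2.41] [ 0.5552 -0.0014  0.0476]
```

Emit:
servo_tool([
  [[-0.3,0,0,0,0,0],[-0.5,0,0.4,0,0,0],[-0.5,0,0.7,0,0,0],[-0.5,0,0.7,0,0,0]],
])

```text
time_s: 21.32
tcp_pos: [0.5552, -0.0014, 0.0475]
ee_rot: [0.997, 0.078, -0.0, -0.0]
contact_force: [-6.5, -0.4, -0.5]
opening: 0.642
```

```bash
python3 f.py
```

```text
[-5.78 -0.24 -0.27] [ 0.5552 -0.0014  0.0474]
```

Emit:
servo_tool([
  [[-0.3,0,0,0,0,0],[-0.6,0,0,0,0,0],[-0.6,0,0,0,0,0]],
])

```text
time_s: 21.82
tcp_pos: [0.5551, -0.0015, 0.0474]
ee_rot: [0.997, 0.078, 0.001, -0.0]
contact_force: [-1.7, 0.9, -2.4]
opening: 0.64
```

```bash
python3 f.py
```

```text
[-1.8   0.22 -2.82] [ 0.555  -0.0016  0.0474]
```

Emit:
servo_tool([
  [[-0.1,0,0.2,0,0,0],[-0.2,0,0.4,0,0,0],[-0.2,0,0.4,0,0,0]],
])

```text
time_s: 22.32
tcp_pos: [0.555, -0.0017, 0.0471]
ee_rot: [0.997, 0.078, 0.001, 0.0]
contact_force: [-0.5, -0.4, -3.0]
opening: 0.642
```

```bash
python3 f.py
```

```text
[ 0.55 -0.29 -2.09] [ 0.5548 -0.0017  0.0471]
```

Emit:
servo_tool([
  [[0.2,0,0.1,0,0,0],[0.3,0,0.1,0,0,0]],
])

```text
time_s: 22.73
tcp_pos: [0.5549, -0.0017, 0.047]
ee_rot: [0.997, 0.078, 0.0, 0.0]
contact_force: [-2.2, -0.4, 2.3]
opening: 0.641
```

```bash
python3 f.py
```

```text
[-2.05 -0.88  2.79] [ 0.5549 -0.0016  0.047 ]
```

Emit:
servo_tool([
  [[0,0,0,0,0,0],[0,0,0,0,0,0],[0,0,0,0,0,0],[0,0,0,0,0,0],[0,0,0,0,0,0],[0,0,0,0,0,0],[0,0,0,0,0,0],[0,0,0,0,0,0]],
], jaw=100)

```text
time_s: 23.65
tcp_pos: [0.5547, -0.0015, 0.0467]
ee_rot: [0.997, 0.078, 0.0, -0.0]
contact_force: [0.8, 0.3, -0.3]
opening: 0.999
```

Emit:
servo_tool([
  [[0,0,-5,0,0,0],[0,0,-15,0,0,0],[0,0,-35,0,0,0],[0,0,-65,0,0,0],[0,0,-100,0,0,0],[0,0,-130,0,0,0],[0,0,-150,0,0,0],[0,0,-150,0,0,0]],
])

```text
time_s: 24.32
tcp_pos: [0.558, -0.0018, 0.2043]
ee_rot: [0.997, 0.078, 0.005, 0.001]
contact_force: [0.1, -0.5, 0.8]
opening: 0.996
```

Emit:
servo_tool([
  [[-30,-40,0,0,0,0],[-50,-80,0,0,0,0],[-80,-120,0,0,0,0],[-100,-160,0,0,0,0],[-120,-200,0,0,0,0],[-120,-240,0,0,0,0],[-120,-270,0,0,0,0],[-120,-300,0,0,0,0],[-120,-300,0,0,0,0]],
])

```text
time_s: 25.07
tcp_pos: [0.3871, 0.2819, 0.1971]
ee_rot: [0.997, 0.081, 0.0, -0.002]
contact_force: [1.5, 0.3, 0.2]
opening: 1.0
```

```bash
python3 - <<'E'
from h import *
c=camera("top"); a=cv2.resize(c["image"][165:285,250:410,::-1],None,fx=4,fy=4,interpolation=cv2.INTER_CUBIC)
s=camera("scene"); b=cv2.resize(s["image"][160:260,275:375,::-1],None,fx=3,fy=3,interpolation=cv2.INTER_CUBIC)
o=np.zeros((480,640+0,3),np.uint8); o=np.hstack([a[:,:500],np.vstack([b,np.zeros((180,300,3),np.uint8)])])
cv2.imwrite("pics/end.png",o)
E
```

```text
(no output)
```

View pics/end.png

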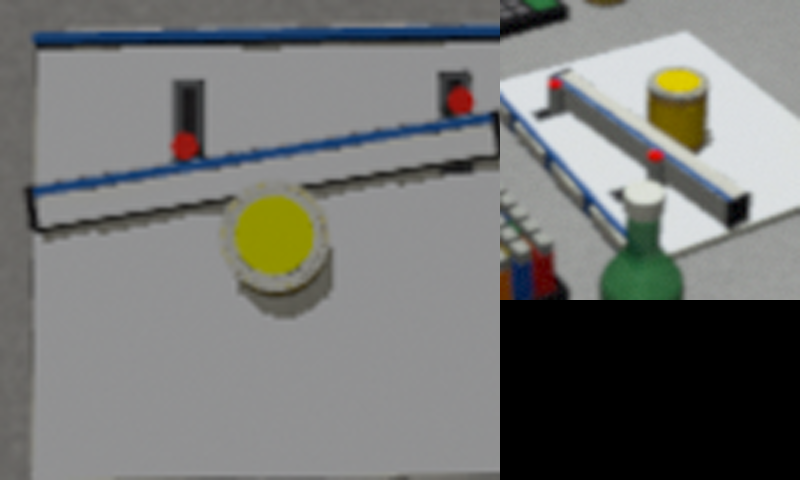

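```bash
python3 - <<'E'
from h import *
from workcell import hand_in
a=cv2.imread("pics/t4.png"); crop(camera("top"),250,165,160,120,5,"pics/t5.png"); b=cv2.imread("pics/t5.png")
for n,(x,y,w,h) in {"railL":(20,200,120,110),"railR":(540,120,120,100)}.items():
    print(n,cv2.phaseCorrelate(a[y:y+h,x:x+w,1].astype(float),b[y:y+h,x:x+w,1].astype(float)))
print(get_state()["time_s"],np.abs(get_state()["dq"]).max()); print(hand_in())
E
```

```text
railL ((-0.21491177698680985, -0.14418378544244348), 0.48571332089644675)
railR ((-0.0283460345660842, -0.12129287487336171), 0.6483124690370393)
25.2167 0.03870811015550634
the job is handed in; nothing more can be done
None
```

The rail is against both studs and the yellow tin is standing against the back of the rail near its middle, released. I handed the job in at about 25 s; no verdict came back.

- **Rail:** I slid it with the closed fingertips. The final hold was a push of about 11.2 N, about 3 N of it friction, so roughly 8 N bore on the studs. I pushed about midway between the studs, so each got roughly 4 to 5 N.
- **Overshoot:** just before that, the push briefly reached 14 N, or about 11 N on the studs. I estimate at most 6.6 N on either stud. That split comes from the geometry, because I could not measure each stud separately.
- **Tin:** I felt it touch the rail and let go with about 2 N of contact. While feeling for the rail, the force peaked at about 6.5 N.
- **Last checks:** the rail moved less than 0.2 mm between the press and hand-in, measured at both ends. The final picture shows the tin upright against the rail. I kept the arm clear of everything else but did not check each item for movement in that picture.
- **Disagreement:** the camera showed the stud centres 12–13 mm from the rail edge instead of the 8 mm expected at contact. The gap was nearly the same at both studs, so I took it as an image bias and relied on the felt contact.

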